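Cap the jar in the test kiln and hold the kiln lid at 45 degrees

TASK

The small kiln stands open with a jar in it: set the jar's own lid (the one of the two knobbed clay lids that fits its mouth) on the jar, flange down and knob up, seated all the way; lower it into place and let go of it without dropping it, and do not shove the jar about. Then take the kiln lid by its handle, bring it forward and down under control until it stands 45 degrees open (0 is shut), and stay there holding it by the handle, because it would fall shut by itself and I still have to fit the prop: your work finishes while you are holding. Do not let the kiln lid drop or close on the way, and leave the other lid, the larger jar and the cups where they are.

Things in the scene. Friction and masses are not known exactly. Their poses are not given: they have to be found in the camera images.
- kiln: small octagonal top-loading test kiln, cold, fixed; steel jacket 176 mm across flats, rim 122 mm above the bench, grey control box on its right (to 134 mm from the centre). Origin on the bench under its centre; x to its back (hinge side), y to its left, z up; turned up to 0.3 rad. Firebrick chamber 128 mm across flats, its floor (shelf) at z = 44 mm
- lid_angle (a joint): hinge of the kiln lid in rad: 0 = shut, grows as it opens; at the start it leans back on its stop at 1.83 (105 degrees). Below about 90 degrees it falls shut by itself (almost no friction). Firebrick slab 26 mm thick with a steel band, about 0.8 kg with its handle (0.55 to 1.05); at 45 degrees it weighs some 3 N at the handle
- kiln_lid: the kiln lid. Origin on the hinge axis (along the kiln's y), middle of the back edge, 97 mm behind the kiln's centre, 126 mm above the bench; its axes turn with the lid (shut: parallel to the kiln's); the slab lies 9 to 185 mm in front of the axis (-x)
- lid_handle (a point): round wooden bar (lid_bar) on the lid's front edge, 15 mm thick, 96 mm long, parallel to the hinge, 40 mm off the edge on a post at each end. Origin in the bar's middle, y along the bar. With the lid shut it is 226 mm in front of (-x) and 10 mm above the hinge axis; it swings about the hinge and is 0.34 m above the bench at the start, 0.29 m at 45 degrees
- jar: squat open jar of dry clay standing in the middle of the kiln chamber (within a few mm), loose, about 0.3 kg: 48 mm high, 87 mm at its belly, rim 77 mm outside and 65 mm inside. Origin at the centre of its foot, z up
- jar_lid: the jar's lid, dry clay, 0.09 kg, knob up on the bench left or right of the kiln: disc 77 mm wide, under it a flange 57 mm wide and 8 mm deep that enters the jar's mouth, above it a round knob. Origin at the centre of the flange's underside, z up; disc top at z = 14 to 17 mm, knob z = 17 to 41 mm, 19 mm thick at its foot, 23 mm near the top. Seated, its origin is 40 mm above the jar's
- wide_lid: the other lid, of the same shape and clay but 104 mm in diameter with an 86 mm flange: it belongs to the larger jar and does not fit. Same heights as jar_lid. It lies on the other side of the kiln. Leave it alone
- wide_jar: larger open clay jar, 88 mm high and 120 mm wide, standing on the bench behind on the left, origin at the centre of its foot. Leave it alone
- small_cup1: small clay cup, 66 mm wide and 52 mm high, on the near left of the bench, origin at the centre of its foot. Leave it alone
- small_cup2: small clay cup, 63 mm wide and 55 mm high, beside the other cup, origin at the centre of its foot. Leave it alone
Things that resemble listed ones, but are neither listed nor needed, are in the scene too. Leave any green look-alike of the jar alone. Leave any orange or turquoise look-alike of the jar_lid alone.

How it is judged (in metres and radians):
On the way:
1. the jar's lid is seated on the jar, flange down, and released, with the kiln lid still open (z of jar_lid in the frame of jar between 0.0375 and 0.0425 m and horizontal distance between jar_lid and jar below 0.008 m and angle between the z axis of jar_lid and the z axis of jar, either way round below 0.07 rad and angle between jar_lid's own z axis and vertical below 0.12 rad and contact force between jar_lid and the fingers below 0.05 N and value of joint lid_angle above 1.5 rad), for 0.2 s.
At the end, for the whole second after the job is handed in: The kiln lid stands still at 45 degrees (6 degrees either way), held by the fingers at its handle (more than 1 N on the handle); the jar still stands on the kiln's shelf with its own lid seated in it, knob up (within 2.5 mm of full depth, 8 mm of centre and 4 degrees of level), released (value of joint lid_angle between 0.68 and 0.89 rad and velocity of joint lid_angle between -0.05 and 0.05 rad/s and contact force between lid_bar and the fingers above 1 N and z of jar_lid in the frame of jar between 0.0375 and 0.0425 m and horizontal distance between jar_lid and jar below 0.008 m and angle between the z axis of jar_lid and the z axis of jar, either way round below 0.07 rad and angle between jar_lid's own z axis and vertical below 0.12 rad and z of jar in the frame of kiln below 0.047 m and contact force between jar_lid and the fingers below 0.05 N); the arm keeps its last pose, push and grip.
It fails at once if the kiln lid falls or is closed below 25 degrees (value of joint lid_angle below 0.436 rad).
It fails at once if the kiln lid is let drop (faster than 2 rad/s) (velocity of joint lid_angle below -2 rad/s).
It fails at once if the jar's lid is dropped (falls faster than 0.5 m/s out of the fingers) (contact force between jar_lid and the fingers below 0.01 N and linear speed of jar_lid above 0.5 m/s).
It fails at once if the jar is shoved more than 20 mm or tipped (distance of jar from where it was at the start of the episode above 0.02 m or angle between jar's own z axis and vertical above 0.25 rad).
It fails at once if the other lid, the larger jar or a cup is moved more than 25 mm (distance of any of wide_lid, wide_jar, small_cup1, small_cup2 from where it was at the start of the episode above 0.025 m).
It also fails if it takes over 64 s, if anything falls off the work surface, if the arm or the gripper's body presses on something with over 40 N, if the wrist force passes 120 N, or if a joint passes its speed limit or range.

ROBOT

A 6-joint arm with a two-finger parallel gripper is mounted at the origin on a cart in front of the work surface, level with it; the furniture and walls round the work are solid. World frame = base frame: x ahead of the robot, y to its left, z up, the work surface at z = 0. Lengths are in m, angles in degrees, forces in N, time in s.
With the tool pointing down it reaches from about 0.3 to 0.85 m from the base axis. Payload 4.2 kg.
Tool frame: the origin (TCP) lies on the centre line of the jaws, within the pads' length; the fingertips stand 8 mm ahead of it and the grasp point (between the pads) lies 11 mm behind it; z points along the fingers, y is the line along which they close (so a half turn about z gives the same grasp; the last joint's range is limited). The gripper opens to 91 mm and grips with 3 to 60 N. Pads are 32 mm wide; open, the fingers measure 118 mm over their backs; the gripper's body (76 mm by 178 mm) begins 60 mm behind the grasp point.
Start: joints at [-77.063, 18.312, 89.639, -0, 72.044, -1.146], TCP at [0.14, -0.558, 0.222] pointing down, gripper open.
Joint ranges: [-177.97, 177.97], [-48.28, 115.42], [12.27, 149.76], [-77.06, 257.06], [2.81, 150.46], [-146.56, 146.56]. Speed limits (degrees/s): [147.25, 147.25, 180, 180, 180, 180].

INTERFACE

Orientations are given as a 3x3 rotation matrix whose columns are the frame's x, y, z axes.
In Python, from workcell import * gives the robot as it stands.
- The arm moves only by the tool servo_tool, never from a script. Its argument "steps" is a list of rows, each a list of 3 entries, a list of its own where there are three numbers: the shift along the tool's x, y, z in m, then the turn about the tool's z in rad, then the opening, from 0 (shut) to 1 (fully open). A call has 1 to 8 rows; each row is the pose to reach, as a shift and turn from the pose commanded when the call began, along the tool's axes at that moment; what a row does not reach only later rows make up. A row lasts 1/8 s, in which the tool goes at most 62.5 mm and 10.7 degrees, less where a joint would pass 70% of its speed; a pose out of reach is approached as far as the arm can. A call with a gripper value outside its range is refused whole. The fingers move at their own pace and stop on an object; "grip_force" is the grip in N (left out, the last holds). Time passes only in rows, so rows that repeat a pose let the fingers close. It gives the time, the measured TCP pose, the force, the opening and the grip force at its end, in the units of the state.
- sense(): the state, without advancing time (a new reading comes with each control period).
- grab_frame(name): name is "scene" or "top" or "wrist"; returns (picture, depth): 400x640x3 uint8, red, green, blue; 400x640 float32, m along the optical axis (not along the pixel's ray), 0 where there is no reading.
- get_calibration(name): a dict with "vfov" (degrees; the focal length in pixels is half the picture's height over the tangent of half this angle, whatever the lens; pixels are square), "cx", "cy" (the principal point, pixels), "eye" and "rotation" of the camera in the world. Camera axes: x right, y up, looking along -z (the intrinsics and any distortion apply to the point x, -y, -z); pixel columns grow to the right and rows downward; lengths in m; the calibration is good to about 2 mm. The wrist camera is an equidistant fisheye: a pixel r from the principal point sees the ray r / f radians off the axis. A picture is of the moment at which its call begins: read the wrist's pose just before it. get_calibration takes no time and is no camera call; for the wrist camera it gives the pose at the moment of the call.
- finish_job(): hands the job in; it is judged then, once.
The state is a dict: "t": time; "joints": joint angles; "dq": joint speeds; "tau": joint torques, N m; "eef_pos": TCP position; "tool_rot": TCP orientation; "wrist_force": force on the tool from outside, world axes, zero at the start; "torque": the same for the moment, N m; "finger_gap": finger opening in m; "grasp_force": force on a finger pad.
Only numpy, scipy, OpenCV 4.12 (cv2) and the standard library are available. Lean on these libraries where they do the work, as an engineer would, in place of code of your own. Each camera call takes 0.05 s, during which the arm holds its last target. There are 200 camera calls.

## Working session

There is one attempt and no reset: what is moved stays moved. The work goes in short steps, Python scripts to look and compute and a tool call to move; the robot and the scene stay as the last step left them, time stands still between calls to the robot, and variables do not carry over. Pictures are saved under pics/ and viewed, at most 10 in all, crops included, and the job is handed in when it is done.

Besides the shell and the picture viewer there is one more tool, called after "Call:" by a JSON object that holds its "fn" and its "kwargs". servo_tool: Moves the arm, as the interface text tells. Its arguments: {"type":"object","properties":{"steps":{"type":"array"},"grip_force":{"type":"number"}},"required":["steps"]}

```bash
mkdir -p pics; cat > h.py <<'E'
from workcell import *
import numpy as np, cv2
def cloud(name):
    c=get_calibration(name); im,d=grab_frame(name)
    f=200/np.tan(np.radians(c["vfov"])/2)
    v,u=np.mgrid[0:400,0:640]
    x=(u-c["cx"])/f; y=(v-c["cy"])/f
    P=np.stack([x*d,-y*d,-d],-1)@np.array(c["rotation"]).T+np.array(c["eye"])
    P[d<=0]=np.nan
    return im,d,P,c
def save(n,im): cv2.imwrite("pics/"+n,cv2.cvtColor(im,cv2.COLOR_RGB2BGR))
E
python3 - <<'E'
from h import *
print(sense())
for n in("scene","top"):
    im,d,P,c=cloud(n); save(n+"0.png",im); np.save(n+"P.npy",P); np.save(n+"im.npy",im); print(n,c)
print(get_calibration("wrist"))
E
```

```text
{'t': 0.0, 'joints': array([-7.70610272e+01,  1.83500363e+01,  8.97092819e+01, -1.40817690e-03,
        7.20430012e+01, -1.14794492e+00]), 'dq': array([-0.08883721,  0.00588762,  0.0654497 , -0.03465412,  0.08717262,
        0.08940148]), 'tau': array([-6.67178429e-04, -4.12465632e+01, -2.31973135e+01,  7.28462194e-02,
        4.56349051e-02, -1.46158372e-04]), 'eef_pos': array([ 0.13980976, -0.55721403,  0.22111687]), 'tool_rot': array([[ 9.69925767e-01,  2.43400549e-01, -4.22652706e-04],
       [ 2.43400915e-01, -9.69924215e-01,  1.73523148e-03],
       [ 1.24152000e-05, -1.78591978e-03, -9.99998405e-01]]), 'wrist_force': array([-0.05381265,  0.24412003, -0.62771006]), 'torque': array([ 0.02777778,  0.0531101 , -0.03998182]), 'grasp_force': 0.0, 'finger_gap': 0.09107817795685356}
scene {'vfov': 55.50225436693037, 'cx': 324.2942484566277, 'cy': 194.91770856415783, 'eye': array([-0.18532452,  0.57654066,  0.73698365]), 'rotation': array([[-0.61893299,  0.47749726, -0.62363316],
       [-0.7854109 , -0.36898815,  0.49696826],
       [ 0.00718774,  0.79739834,  0.6034105 ]])}
top {'vfov': 55.41002796401111, 'cx': 320.42532559469083, 'cy': 200.2929576569815, 'eye': array([ 0.15417419, -0.09218988,  1.27302499]), 'rotation': array([[ 0.39150274,  0.88002259, -0.26886028],
       [-0.92016881,  0.37564365, -0.11036851],
       [ 0.00386888,  0.29060642,  0.95683486]])}
{'vfov': 65.70646984690485, 'cx': 314.12635222141466, 'cy': 203.11176013289548, 'eye': array([ 0.21733128, -0.53769978,  0.38436528]), 'rotation': array([[ 0.24244303,  0.93054523,  0.27442113],
       [-0.97016491,  0.23288982,  0.06739718],
       [-0.00119376, -0.28257373,  0.95924484]])}
```

View pics/scene0.png

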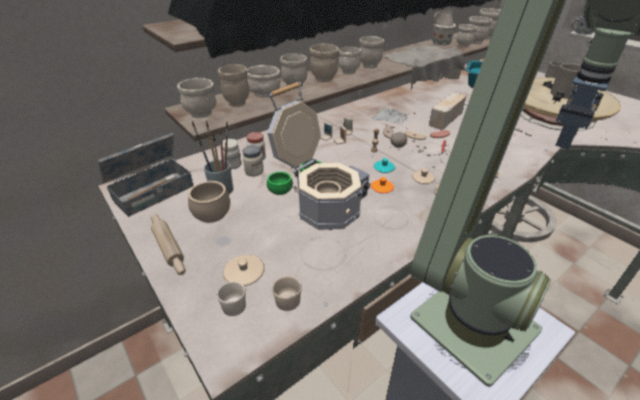

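View pics/top0.png

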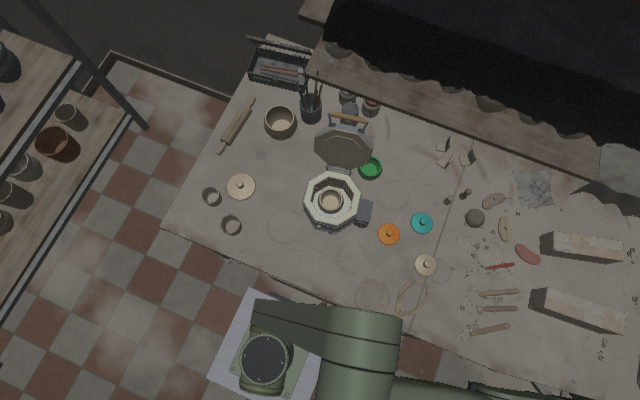

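The scene view shows the kiln at (330,195), with its lid open behind and the bar at (285,90). In the top view the kiln is at (331,201) with the jar inside it. The clay lid on the right at (426,265) is the smaller one, the wide lid is at (241,187) and the bar is at (348,119). The orange and turquoise decoys are at (389,234) and (422,223).

```bash
cat > m.py <<'E'
from h import *
from scipy.optimize import least_squares
def circ(p,q=None):
    c0=np.nanmedian(p,0)
    r=least_squares(lambda a:np.hypot(p[:,0]-a[0],p[:,1]-a[1])-a[2],[c0[0],c0[1],.03],loss='soft_l1',f_scale=.002)
    return r.x
P=np.load("topP.npy")
def near(u,v,r):
    return P[v-r:v+r,u-r:u+r].reshape(-1,3)
for n,(u,v) in dict(jl=(426,265),wl=(241,187)).items():
    q=near(u,v,24); q=q[np.isfinite(q[:,0])]
    d=q[(q[:,2]>.009)&(q[:,2]<.022)]; k=q[(q[:,2]>.03)&(q[:,2]<.05)]
    (c,r)=cv2.minEnclosingCircle((d[:,:2]*1000).astype(np.float32))
    print(n,"disc",np.round(c),r,np.median(d[:,2]),len(d),"knob",k.mean(0),k[:,2].max(),np.ptp(k[:,:2],axis=0),len(k))
for nm in("top","scene"):
    P_=np.load(nm+"P.npy").reshape(-1,3); P_=P_[np.isfinite(P_[:,0])]
    u=np.load("topP.npy")[201,331]
    k=P_[(np.hypot(*(P_[:,:2]-u[:2]).T)<.13)]
    rim=k[(k[:,2]>.114)&(k[:,2]<.130)]
    print(nm,"rim",len(rim),rim.mean(0),cv2.minAreaRect((rim[:,:2]*1000).astype(np.float32)),np.median(rim[:,2]))
    j=k[(k[:,2]>.08)&(k[:,2]<.1)&(np.hypot(*(k[:,:2]-rim[:,:2].mean(0)).T)<.05)]
    if len(j)>5: print("jarrim",len(j),circ(j),np.median(j[:,2]))
    b=P_[(np.hypot(*(P_[:,:2]-u[:2]).T)<.3)&(P_[:,2]>.315)&(P_[:,2]<.37)]
    im=np.load(nm+"im.npy")
    print("bar cand",len(b),b.mean(0),b.min(0),b.max(0))
E
python3 m.py
```

```text
jl disc [ 407. -336.] 73.83147430419922 0.01468153046510512 381 knob [ 0.43891386 -0.34955739  0.04058677] 0.04667834927780978 [0.01923959 0.01973731] 40
wl disc [438. 363.] 85.53846740722656 0.015065162968063595 603 knob [0.42667419 0.33878622 0.03937986] 0.048714909800532835 [0.09770377 0.05459162] 48
top rim 1220 [0.50300561 0.01084532 0.12180211] ((506.9582824707031, 12.978797912597656), (191.4624481201172, 176.4258575439453), 9.602877616882324) 0.12182801647110153
jarrim 182 [0.50134085 0.01514837 0.03631987] 0.09039882082172901
bar cand 240 [0.66129243 0.03779112 0.34427697] [ 0.64447573 -0.01708754  0.31545625] [0.67832646 0.09416078 0.35320905]
scene rim 1132 [0.49906785 0.02006906 0.12161385] ((517.7435913085938, 16.116065979003906), (211.4744110107422, 176.9573211669922), 10.535406112670898) 0.12214280515594333
jarrim 122 [0.50159173 0.01665951 0.03509488] 0.09057319728680996
bar cand 223 [0.6585095  0.04327979 0.34131361] [ 0.64467558 -0.01849439  0.31595636] [0.67283083 0.09649614 0.35111011]
```

```bash
cat > m2.py <<'E'
from m import circ
from h import *
for nm in("top","scene"):
    P=np.load(nm+"P.npy").reshape(-1,3); im=np.load(nm+"im.npy").reshape(-1,3).astype(int)
    g=np.isfinite(P[:,0]); P=P[g]; im=im[g]
    q=P[np.hypot(P[:,0]-.436,P[:,1]+.35)<.047]
    if len(q):
        d=q[(q[:,2]>.010)&(q[:,2]<.03)]
        print(nm,"jl n",len(d),"mean",d.mean(0),"encl",cv2.minEnclosingCircle((d[:,:2]*1000).astype(np.float32)))
    b=(P[:,2]>.325)&(P[:,2]<.36)&(np.hypot(P[:,0]-.66,P[:,1]-.04)<.08)&(im[:,0]-im[:,2]>35)
    B=P[b]; m=B.mean(0); V=np.linalg.svd(B-m)[2]
    t=(B-m)@V[0]; mid=m+V[0]*(t.max()+t.min())/2
    print("bar",len(B),mid,"yaw",np.degrees(np.arctan2(-V[0][0]*np.sign(V[0][1]),abs(V[0][1]))),np.ptp(t),V[0],B[:,2].max())
    rim=P[(np.hypot(P[:,0]-.503,P[:,1]-.013)<.105)&(P[:,2]>.118)&(P[:,2]<.126)]
    # octagon fit outer: support function at 8 flats
    best=None
    for a in np.radians(np.arange(-20,21,1.)):
        s=[]
        for k in range(8):
            n=np.array([np.cos(a+k*np.pi/4),np.sin(a+k*np.pi/4)]); s.append(np.percentile(rim[:,:2]@n,98.5))
        w=[s[k]+s[k+4] for k in range(4)]
        sc=sum(w)
        if best is None or sc<best[0]: best=(sc,np.degrees(a),(np.array(s[0:1])-s[4])/2,(np.array(s[2:3])-s[6])/2,w,a)
    a=best[5];c=best[2][0]*np.array([np.cos(a),np.sin(a)])+best[3][0]*np.array([-np.sin(a),np.cos(a)])
    print("kiln yaw",best[1],"c",c,"widths",np.round(best[4],3))
    o=P[(P[:,0]>.55)&(P[:,0]<.85)&(abs(P[:,1]-.04)<.2)&(P[:,2]>.36)]
    print("high stuff",len(o),o.min(0) if len(o) else "", o.max(0) if len(o) else "")
E
python3 m2.py | grep -v -e disc -e cand -e rim
```

```text
top jl n 353 mean [ 0.43920837 -0.3497434   0.0151114 ] encl ((440.1645202636719, -350.3033752441406), 37.737518310546875)
bar 132 [0.66275613 0.03907877 0.34842717] yaw 9.760106062871447 0.0935805256726625 [ 1.69523279e-01 -9.85525833e-01  8.31302484e-04] 0.35320905272296643
kiln yaw 9.0 c [0.50153113 0.01101237] widths [0.171 0.168 0.169 0.169]
high stuff 8798 [ 0.77656674 -0.15998585  0.41166878] [0.84995467 0.23986946 0.59750909]
scene jl n 212 mean [ 0.43523568 -0.34264927  0.01620391] encl ((438.97930908203125, -348.3897705078125), 38.25286102294922)
bar 129 [0.65894977 0.04139695 0.34634487] yaw 9.097660554712364 0.09318654526981378 [-0.15811767  0.98741975  0.00102022] 0.3511101132795059
kiln yaw 6.000000000000001 c [0.50140739 0.01421228] widths [0.174 0.17  0.168 0.17 ]
high stuff 5394 [ 0.77622266 -0.15992486  0.40969939] [0.84994413 0.23987821 0.54697715]
```

Call:
{"fn": "servo_tool", "kwargs": {"steps": [[[0.34,-0.128,0.07],0.079,0.6],[[0.34,-0.128,0.07],0.079,0.6],[[0.34,-0.128,0.07],0.079,0.6],[[0.34,-0.128,0.07],0.079,0.6],[[0.34,-0.128,0.07],0.079,0.6],[[0.34,-0.128,0.07],0.079,0.6],[[0.34,-0.128,0.07],0.079,0.6],[[0.34,-0.128,0.07],0.079,0.6]], "grip_force": 15}}

```text
t: 1.1
eef_pos: [0.4382, -0.3508, 0.1517]
tool_rot: [[0.986, 0.167, -0.001], [0.167, -0.986, 0.0], [-0.001, -0.0, -1.0]]
wrist_force: [-0.3, -0.1, 0.1]
finger_gap: 0.0548
grasp_force: 0.0
```

```bash
cat > w.py <<'E'
from h import *
def wcloud():
    c=get_calibration("wrist"); im,d=grab_frame("wrist")
    f=200/np.tan(np.radians(c["vfov"])/2)
    v,u=np.mgrid[0:400,0:640]
    x=(u-c["cx"]);y=(v-c["cy"]);r=np.hypot(x,y)+1e-9;th=r/f
    t=np.tan(th)/r
    P=np.stack([x*t*d,-y*t*d,-d],-1)@np.array(c["rotation"]).T+np.array(c["eye"])
    P[d<=0]=np.nan
    return im,P
E
python3 - <<'E'
from w import *
im,P=wcloud(); save("w1.png",im)
q=P.reshape(-1,3); q=q[np.hypot(q[:,0]-.4395,q[:,1]+.35)<.05]
d=q[(q[:,2]>.010)&(q[:,2]<.022)]; k=q[(q[:,2]>.03)&(q[:,2]<.05)]
print(len(d),np.median(d[:,2]),d.mean(0),cv2.minEnclosingCircle((d[:,:2]*1000).astype(np.float32)))
print(len(k),k.min(0),k.max(0),cv2.minEnclosingCircle((k[:,:2]*1000).astype(np.float32)))
E
```

```text
3710 0.015310282650514179 [ 0.44329862 -0.34862223  0.0152015 ] ((440.530029296875, -349.1324462890625), 38.388099670410156)
476 [ 0.42966182 -0.36022104  0.03122079] [ 0.45223905 -0.3374392   0.04329396] ((441.0047607421875, -348.8623962402344), 11.60346794128418)
```

View pics/w1.png

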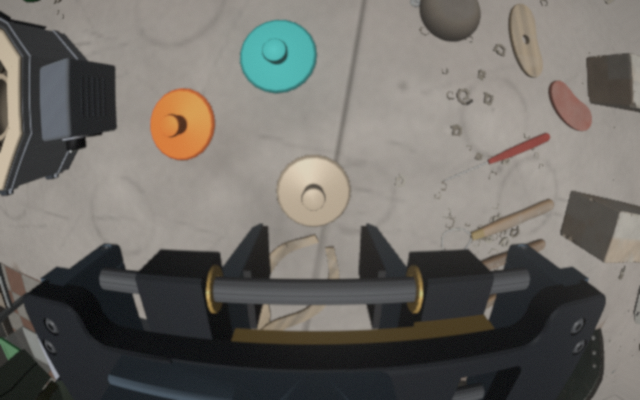

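The lid sits at (313,190), between the fingers and below them. Its radius is 38 mm and its knob radius 11.6 mm, so this is the jar's lid.

Call:
{"fn": "servo_tool", "kwargs": {"steps": [[[0.003,-0.0014,0.05],0,0.6],[[0.003,-0.0014,0.09],0,0.6],[[0.003,-0.0014,0.11],0,0.6],[[0.003,-0.0014,0.12],0,0.6],[[0.003,-0.0014,0.1235],0,0.6],[[0.003,-0.0014,0.1235],0,0.6],[[0.003,-0.0014,0.1235],0,0.1],[[0.003,-0.0014,0.1235],0,0.1]], "grip_force": 15}}

```text
t: 2.15
eef_pos: [0.4416, -0.3492, 0.0291]
tool_rot: [[0.986, 0.166, 0.001], [0.166, -0.986, -0.001], [0.001, 0.001, -1.0]]
wrist_force: [0.2, 0.2, 0.3]
finger_gap: 0.0378
grasp_force: 0.0
```

Call:
{"fn": "servo_tool", "kwargs": {"steps": [[[0,0,0],0,0.1],[[0,0,0],0,0.1],[[0,0,0],0,0.1]]}}

```text
t: 2.52
eef_pos: [0.4414, -0.349, 0.0287]
tool_rot: [[0.986, 0.166, 0.0], [0.166, -0.986, -0.0], [0.0, 0.0, -1.0]]
wrist_force: [0.2, 0.7, 1.9]
finger_gap: 0.0214
grasp_force: 15.0
```

Call:
{"fn": "servo_tool", "kwargs": {"steps": [[[0,0,-0.02],0,0.1],[[0,0,-0.06],0,0.1],[[0,0,-0.11],0,0.1],[[0,0,-0.16],0,0.1],[[0,-0.01,-0.18],0,0.1],[[0.01,-0.04,-0.18],0,0.1],[[0.02,-0.08,-0.18],0,0.1],[[0.04,-0.12,-0.18],0,0.1]], "grip_force": 20}}

```text
t: 3.52
eef_pos: [0.4602, -0.2228, 0.2082]
tool_rot: [[0.986, 0.165, -0.001], [0.165, -0.986, 0.0], [-0.001, -0.0, -1.0]]
wrist_force: [0.8, -0.5, -0.6]
finger_gap: 0.0213
grasp_force: 20.0
```

Call:
{"fn": "servo_tool", "kwargs": {"steps": [[[0.015,-0.045,0],0,0.1],[[0.03,-0.09,0],0,0.1],[[0.045,-0.135,0],0,0.1],[[0.06,-0.175,0],0,0.1],[[0.07,-0.205,0],0,0.1],[[0.077,-0.223,0],0,0.1],[[0.08,-0.23,0],0,0.1],[[0.08,-0.23,0],0,0.1]]}}

```text
t: 4.53
eef_pos: [0.5014, 0.016, 0.2082]
tool_rot: [[0.986, 0.167, -0.001], [0.167, -0.986, -0.0], [-0.001, 0.0, -1.0]]
wrist_force: [0.6, 0.7, -0.6]
finger_gap: 0.021
grasp_force: 20.0
```

```bash
cat > m3.py <<'E'
from w import *
from m import circ
s=sense(); print(s["eef_pos"],s["finger_gap"],s["joints"])
im,P=wcloud(); save("w2.png",im)
Q=P.reshape(-1,3); Q=Q[np.isfinite(Q[:,0])]
near=np.hypot(Q[:,0]-.5015,Q[:,1]-.016)
r=Q[(near<.045)&(Q[:,2]>.088)&(Q[:,2]<.096)]
if len(r): print("jar rim",len(r),circ(r))
rim=Q[(near<.1)&(Q[:,2]>.118)&(Q[:,2]<.126)]; print("kiln rim",len(rim),rim.mean(0))
L=Q[(near<.05)&(Q[:,2]>.165)&(Q[:,2]<.23)]
print("lid",len(L),np.percentile(L,[1,50,99],axis=0))
d=L[(L[:,2]>.185)&(L[:,2]<.205)]
if len(d)>50: print("disc",cv2.minEnclosingCircle((d[:,:2]*1000).astype(np.float32)),circ(d))
im,d,P,c=cloud("top"); save("t2.png",im[140:260,260:400].repeat(4,0).repeat(4,1))
E
python3 m3.py | grep -v -e cand -e "^top" -e "^scene" -e jarrim
```

```text
jl disc [ 407. -336.] 73.83147430419922 0.01468153046510512 381 knob [ 0.43891386 -0.34955739  0.04058677] 0.04667834927780978 [0.01923959 0.01973731] 40
wl disc [438. 363.] 85.53846740722656 0.015065162968063595 603 knob [0.42667419 0.33878622 0.03937986] 0.048714909800532835 [0.09770377 0.05459162] 48
[0.50135763 0.01604079 0.20819708] 0.021037535062623347 [ 5.35820719e-01  1.22893927e+01  1.00183024e+02 -2.80860902e-02
  6.75591920e+01  8.09559537e+01]
jar rim 764 [0.5032412  0.0178093  0.03537848]
kiln rim 10209 [0.53775725 0.01955685 0.12213096]
lid 7044 [[ 0.49178289 -0.01742421  0.19024054]
 [ 0.51584319  0.01878512  0.19535016]
 [ 0.53720004  0.05222475  0.22841852]]
disc ((500.8466796875, 16.408416748046875), 38.31133270263672) [0.49368976 0.01521897 0.03408691]
```

Call:
{"fn": "servo_tool", "kwargs": {"steps": [[[0.001,0,0.03],0,0.1],[[0.001,0,0.055],0,0.1],[[0.001,0,0.072],0,0.1],[[0.001,0,0.08],0,0.1],[[0.001,0,0.085],0,0.1],[[0.001,0,0.089],0,0.1],[[0.001,0,0.091],0,0.1],[[0.001,0,0.091],0,0.1]]}}

```text
t: 5.62
eef_pos: [0.5026, 0.0163, 0.1176]
tool_rot: [[0.986, 0.166, 0.0], [0.166, -0.986, -0.0], [0.0, 0.0, -1.0]]
wrist_force: [0.3, -0.5, -1.3]
finger_gap: 0.021
grasp_force: 20.0
```

Call:
{"fn": "servo_tool", "kwargs": {"steps": [[[0,0,0.002],0,0.1],[[0,0,0.003],0,0.1],[[0,0,0.004],0,0.1],[[0,0,0.004],0,0.1]]}}

```text
t: 6.12
eef_pos: [0.5024, 0.0163, 0.1134]
tool_rot: [[0.986, 0.166, -0.0], [0.166, -0.986, -0.0], [-0.0, 0.0, -1.0]]
wrist_force: [0.7, 1.0, -1.2]
finger_gap: 0.0213
grasp_force: 20.0
```

Call:
{"fn": "servo_tool", "kwargs": {"steps": [[[0,0,0.0006],0,0.1],[[0,0,0.001],0,0.1],[[0,0,0.001],0,0.1]]}}

```text
t: 6.5
eef_pos: [0.5026, 0.0163, 0.1125]
tool_rot: [[0.986, 0.166, 0.0], [0.166, -0.986, -0.0], [0.0, 0.0, -1.0]]
wrist_force: [-0.2, -0.9, -0.6]
finger_gap: 0.0214
grasp_force: 20.0
```

Call:
{"fn": "servo_tool", "kwargs": {"steps": [[[0,0,0.0005],0,0.1],[[0,0,0.0008],0,0.1],[[0,0,0.0008],0,0.1]]}}

```text
t: 6.88
eef_pos: [0.5027, 0.0164, 0.1122]
tool_rot: [[0.986, 0.166, 0.001], [0.166, -0.986, 0.0], [0.001, 0.0, -1.0]]
wrist_force: [-1.3, 0.8, 5.5]
finger_gap: 0.0215
grasp_force: 20.0
```

Call:
{"fn": "servo_tool", "kwargs": {"steps": [[[0,0,-0.0003],0,0.28],[[0,0,-0.0003],0,0.34],[[0,0,-0.0003],0,0.42],[[0,0,-0.0003],0,0.42],[[0,0,-0.01],0,0.42],[[0,0,-0.03],0,0.42],[[0,0,-0.06],0,0.42],[[0,0,-0.09],0,0.42]]}}

```text
t: 7.88
eef_pos: [0.5025, 0.0162, 0.2031]
tool_rot: [[0.986, 0.166, 0.001], [0.166, -0.986, -0.0], [0.001, 0.0, -1.0]]
wrist_force: [0.5, -0.3, 0.5]
finger_gap: 0.0383
grasp_force: 0.0
```

```bash
cat > m4.py <<'E'
from w import *
s=sense(); print(s["eef_pos"],s["finger_gap"],s["wrist_force"])
im,P=wcloud(); save("w3.png",im)
Q=P.reshape(-1,3); Q=Q[np.isfinite(Q[:,0])]
near=np.hypot(Q[:,0]-.502,Q[:,1]-.0163)
d=Q[(near<.045)&(Q[:,2]>.092)&(Q[:,2]<.106)]; k=Q[(near<.03)&(Q[:,2]>.112)&(Q[:,2]<.135)]
print("disc",len(d),np.median(d[:,2]),cv2.minEnclosingCircle((d[:,:2]*1000).astype(np.float32)))
a=np.c_[d[:,:2]-[.502,.0163],np.ones(len(d))]; print("slope",np.linalg.lstsq(a,d[:,2],rcond=None)[0])
print("knob",len(k),np.percentile(k,[1,99],axis=0))
E
python3 m4.py
```

```text
[0.50251424 0.01624948 0.20314978] 0.03829129510309732 [ 0.45760753 -0.25516524  0.47890092]
disc 4597 0.09893458447127174 ((502.02935791015625, 16.80517578125), 39.22584915161133)
slope [-0.02075641 -0.01340319  0.09878116]
knob 586 [[0.49212045 0.00624326 0.11710564]
 [0.51281065 0.02742721 0.12606279]]
```

View pics/w3.png

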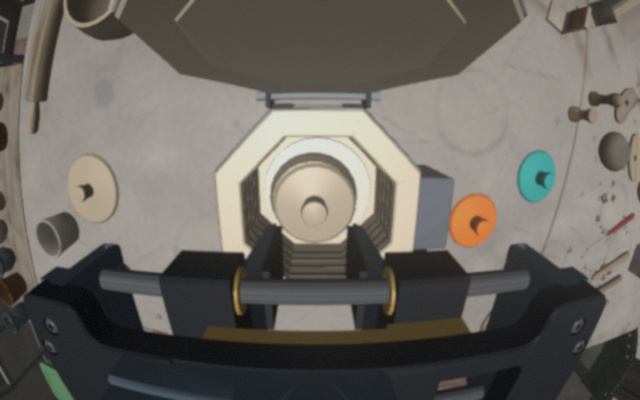

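Seen from the wrist, the lid is seated at (313,200), with the disc level at 99 mm and centred on the jar. Next I go up, turn a quarter turn and head for the bar.

Call:
{"fn": "servo_tool", "kwargs": {"steps": [[[0,0,-0.06],0,0.6],[[0,0,-0.12],0,0.6],[[0,0,-0.18],0,0.6],[[0,0,-0.22],-0.15,0.6],[[0,0,-0.225],-0.33,0.6],[[0,0,-0.225],-0.51,0.6],[[0,0,-0.225],-0.69,0.6],[[0,0,-0.225],-0.87,0.6]]}}

```text
t: 8.93
eef_pos: [0.5024, 0.0163, 0.4268]
tool_rot: [[0.504, 0.864, 0.0], [0.864, -0.504, -0.0], [0.0, 0.0, -1.0]]
wrist_force: [-0.5, 0.2, 0.3]
finger_gap: 0.0547
grasp_force: 0.0
```

Call:
{"fn": "servo_tool", "kwargs": {"steps": [[[0,0,0],-0.18,0.6],[[0,0,0],-0.36,0.6],[[0,0,0],-0.54,0.6],[[0,0,0],-0.7,0.6],[[0,0,0],-0.7,0.6],[[0,0,0],-0.7,0.6]]}}

```text
t: 9.68
eef_pos: [0.5024, 0.0163, 0.4267]
tool_rot: [[-0.163, 0.987, 0.0], [0.987, 0.163, -0.0], [-0.0, 0.0, -1.0]]
wrist_force: [0.0, 0.2, -0.7]
finger_gap: 0.0551
grasp_force: 0.0
```

```bash
cat > m5.py <<'E'
from h import *
s=sense(); R=s["tool_rot"]; p=s["eef_pos"]; print(p,R.round(3),s["joints"].round(1))
for nm in("top","scene"):
    im,d,P,c=cloud(nm); save(nm+"5.png",im)
    P=P.reshape(-1,3); I=im.reshape(-1,3).astype(int)
    b=(P[:,2]>.325)&(P[:,2]<.36)&(np.hypot(P[:,0]-.66,P[:,1]-.04)<.08)&(I[:,0]-I[:,2]>35)
    B=P[b]
    if len(B)>20: print(nm,len(B),B.mean(0),B.min(0),B.max(0))
for g in ((.663,.040,.330),): print("shift to bar",R.T@(np.array(g)-p))
E
python3 m5.py
```

```text
[0.50242556 0.01629011 0.42672354] [[-0.163  0.987  0.   ]
 [ 0.987  0.163 -0.   ]
 [-0.     0.    -1.   ]] [ 0.5  8.3 74.3 -0.  97.4 -8.8]
scene 139 [0.65895448 0.04224087 0.34588074] [ 0.64732786 -0.00555167  0.33859744] [0.67253198 0.08674265 0.35089969]
shift to bar [-0.00277708  0.1622725   0.09675575]
```

Call:
{"fn": "servo_tool", "kwargs": {"steps": [[[0,0.04,0],0,0.6],[[-0.002,0.09,0],0,0.6],[[-0.003,0.13,0],0,0.6],[[-0.003,0.155,0],0,0.6],[[-0.003,0.162,0],0,0.6],[[-0.003,0.162,0.02],0,0.6],[[-0.003,0.162,0.04],0,0.6],[[-0.003,0.162,0.05],0,0.6]]}}

```text
t: 10.78
eef_pos: [0.6618, 0.0399, 0.3761]
tool_rot: [[-0.165, 0.986, -0.001], [0.986, 0.165, -0.0], [0.0, -0.001, -1.0]]
wrist_force: [-0.1, 0.4, 0.5]
finger_gap: 0.0546
grasp_force: 0.0
```

```bash
python3 - <<'E'
from h import *
s=sense(); print(s["eef_pos"],s["wrist_force"])
im,d=grab_frame("wrist"); save("w6.png",im)
E
```

```text
[0.66175049 0.0399303  0.3760964 ] [-0.13301228  0.37841956  0.47023733]
```

View pics/w6.png

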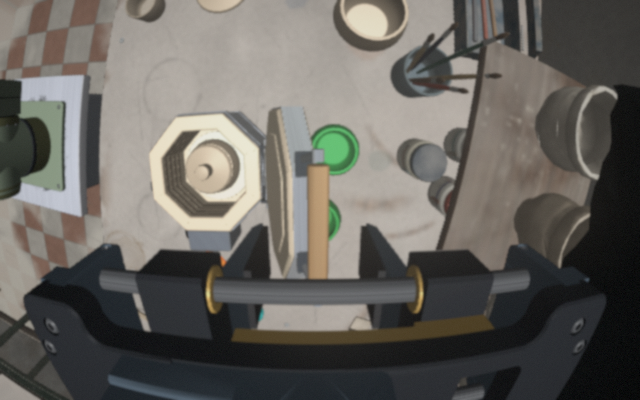

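The bar runs at column 318, midway between the fingers (263 and 368) and parallel to the pads. The shelf is clear.

Call:
{"fn": "servo_tool", "kwargs": {"steps": [[[0,0.001,0.02],0,0.6],[[0,0.001,0.04],0,0.6],[[0,0.001,0.046],0,0.6],[[0,0.001,0.046],0,0.6],[[0,0.001,0.046],0,0.05],[[0,0.001,0.046],0,0.05],[[0,0.001,0.046],0,0.05],[[0,0.001,0.046],0,0.05]], "grip_force": 30}}

```text
t: 11.82
eef_pos: [0.6638, 0.0402, 0.3308]
tool_rot: [[-0.165, 0.986, 0.0], [0.986, 0.165, -0.0], [-0.0, 0.0, -1.0]]
wrist_force: [-1.0, 0.2, -1.0]
finger_gap: 0.0172
grasp_force: 0.0
```

Call:
{"fn": "servo_tool", "kwargs": {"steps": [[[0,0.001,0.0],0,0.05],[[0,0.001,0.0],0,0.05]]}}

```text
t: 12.08
eef_pos: [0.664, 0.0403, 0.3308]
tool_rot: [[-0.165, 0.986, -0.002], [0.986, 0.165, -0.0], [-0.0, -0.002, -1.0]]
wrist_force: [-3.2, -0.1, 1.2]
finger_gap: 0.0145
grasp_force: 30.0
```

```bash
python3 - <<'E'
from h import *
s=sense(); p=s["eef_pos"]; R=s["tool_rot"]; print(p,s["wrist_force"],s["finger_gap"])
a=np.radians(np.arange(105,44,-2.5))
x=-.226*np.cos(a)+.01*np.sin(a); z=.226*np.sin(a)+.01*np.cos(a)
u=np.array([np.cos(np.radians(9.6)),np.sin(np.radians(9.6)),0])
W=np.outer(x-x[0],u); W[:,2]+=z-z[0]
for A,w in zip(np.degrees(a),W@R): print(A,w.round(4))
E
```

```text
[0.66402653 0.0402776  0.33076728] [-3.21762596 -0.07499841  1.24216723] 0.014506153666093008
105.00000000000001 [0. 0. 0.]
102.5 [-0.     -0.0095 -0.0028]
100.0 [-0.     -0.0191 -0.0051]
97.5 [-0.     -0.0288 -0.007 ]
95.0 [-0.0001 -0.0385 -0.0085]
92.5 [-0.0001 -0.0483 -0.0096]
90.0 [-0.0001 -0.0582 -0.0102]
87.5 [-0.0001 -0.068  -0.0104]
85.0 [-0.0001 -0.0779 -0.0102]
82.5 [-0.0001 -0.0878 -0.0095]
80.0 [-0.0001 -0.0976 -0.0084]
77.5 [-0.0002 -0.1073 -0.0069]
75.0 [-0.0002 -0.117  -0.005 ]
72.5 [-0.0002 -0.1266 -0.0026]
70.0 [-2.000e-04 -1.361e-01  1.000e-04]
67.5 [-0.0002 -0.1454  0.0033]
65.0 [-0.0002 -0.1546  0.0069]
62.50000000000001 [-0.0002 -0.1636  0.0109]
59.99999999999999 [-0.0003 -0.1725  0.0153]
57.5 [-0.0003 -0.1811  0.02  ]
55.0 [-0.0003 -0.1895  0.0252]
52.50000000000001 [-0.0003 -0.1977  0.0307]
50.0 [-0.0003 -0.2057  0.0365]
47.5 [-0.0003 -0.2134  0.0427]
45.0 [-0.0003 -0.2208  0.0492]
```

Call:
{"fn": "servo_tool", "kwargs": {"steps": [[[0,-0.0095,-0.0028],0,0.05],[[0,-0.0191,-0.0051],0,0.05],[[0,-0.0288,-0.007],0,0.05],[[0,-0.0385,-0.0085],0,0.05],[[0,-0.0483,-0.0096],0,0.05],[[0,-0.0582,-0.0102],0,0.05],[[0,-0.068,-0.0104],0,0.05],[[0,-0.0779,-0.0102],0,0.05]], "grip_force": 30}}

```text
t: 13.08
eef_pos: [0.587, 0.0273, 0.3409]
tool_rot: [[-0.165, 0.986, -0.0], [0.986, 0.165, -0.0], [-0.0, -0.0, -1.0]]
wrist_force: [1.1, -0.3, 5.5]
finger_gap: 0.0143
grasp_force: 30.0
```

Call:
{"fn": "servo_tool", "kwargs": {"steps": [[[0,-0.0099,0.0007],0,0.05],[[0,-0.0197,0.0018],0,0.05],[[0,-0.0294,0.0033],0,0.05],[[0,-0.0391,0.0052],0,0.05],[[0,-0.0487,0.0076],0,0.05],[[0,-0.0582,0.0103],0,0.05],[[0,-0.0675,0.0135],0,0.05],[[0,-0.0767,0.0171],0,0.05]]}}

```text
t: 14.08
eef_pos: [0.5114, 0.0147, 0.3235]
tool_rot: [[-0.165, 0.986, -0.001], [0.986, 0.165, -0.0], [-0.0, -0.001, -1.0]]
wrist_force: [-0.9, -1.7, 2.2]
finger_gap: 0.0144
grasp_force: 30.0
```

Call:
{"fn": "servo_tool", "kwargs": {"steps": [[[0,-0.009,0.004],0,0.05],[[0,-0.0179,0.0084],0,0.05],[[0,-0.0265,0.0131],0,0.05],[[0,-0.0349,0.0183],0,0.05],[[0,-0.0431,0.0238],0,0.05],[[0,-0.0511,0.0296],0,0.05],[[0,-0.0588,0.0358],0,0.05],[[0,-0.0662,0.0423],0,0.05]]}}

```text
t: 15.08
eef_pos: [0.4461, 0.004, 0.281]
tool_rot: [[-0.165, 0.986, -0.001], [0.986, 0.165, 0.0], [0.0, -0.001, -1.0]]
wrist_force: [-1.0, -0.3, 0.2]
finger_gap: 0.0143
grasp_force: 30.0
```

Call:
{"fn": "servo_tool", "kwargs": {"steps": [[[0,0,0],0,0.05],[[0,0,0],0,0.05],[[0,0,0],0,0.05],[[0,0,0],0,0.05]]}}

```text
t: 15.58
eef_pos: [0.4466, 0.004, 0.2815]
tool_rot: [[-0.165, 0.986, -0.001], [0.986, 0.165, 0.0], [0.0, -0.001, -1.0]]
wrist_force: [-3.4, 0.1, 0.8]
finger_gap: 0.0141
grasp_force: 30.0
```

```bash
python3 - <<'E'
from w import *
s=sense(); p=s["eef_pos"]; print(p,s["wrist_force"],s["finger_gap"],s["grasp_force"])
h=np.array([.5015,.0125])+.097*np.array([.986,.167])
dx=(p[:2]-h)@np.array([.986,.167]); dz=p[2]+.011-.126
print("angle",np.degrees(np.arctan2(dz,-dx))-np.degrees(np.arctan2(.01,.226)),np.hypot(dx,dz))
im,P=wcloud(); save("w7.png",im)
im,d,P,c=cloud("scene"); save("s7.png",im[60:260,200:460].repeat(3,0).repeat(3,1))
E
```

```text
[0.44663354 0.00402191 0.28152927] [-3.44255451  0.10357402  0.79646778] 0.014126542776089874 29.996686577796936
angle 44.9801985241694 0.22582091525245868
```

View pics/s7.png

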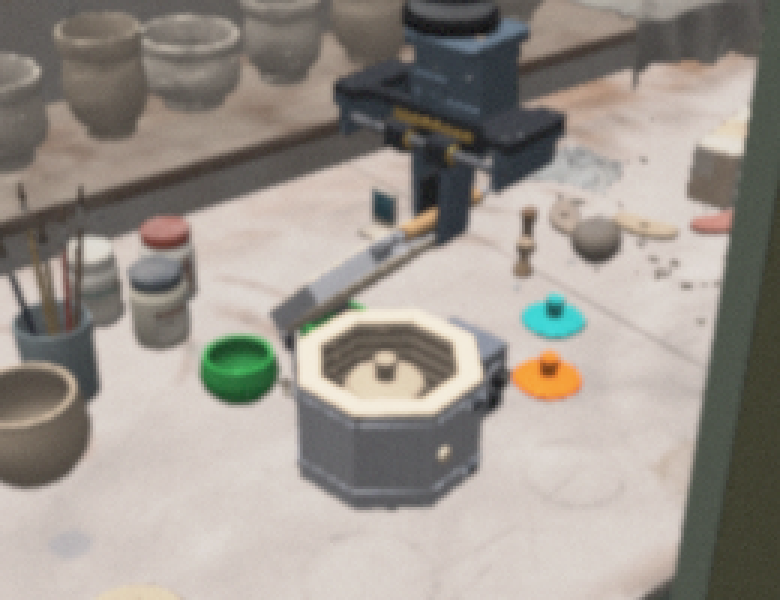

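View pics/w7.png

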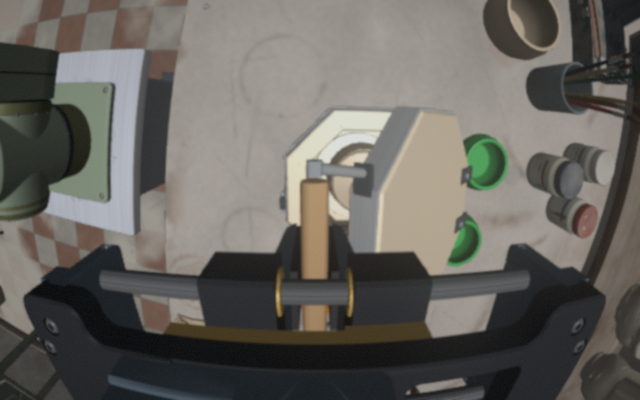

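In the scene crop the kiln lid stands half open, with the bar held in the fingers at (430,220). The jar's lid is seated in the chamber at (385,370). The wrist view shows the bar clamped at (315,235). The angle from the TCP pose is 45.0°.

```bash
python3 -c "
from workcell import *
print(finish_job())"
```

```text
the job is handed in; nothing more can be done
None
```

The jar's lid is seated on the jar and released, and the arm is holding the kiln lid by its handle at about 45° (45.0° worked out from the measured gripper position). I handed the job in at about 16 s; it returned no verdict.

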